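Vent the dry-block warmer and hold its sprung cover at the pointer

TASK

The small warmer on the bench has to cool down. Lift the loose round lid with the knob off its well, set it down gently, knob up, in the middle of the round steel tray, and let go of it; then raise the warmer's sprung square cover, which has a black grip, until it lines up with the pointer on the quadrant at its side, and finish while still holding it there with the fingers, since it springs shut when let go. Leave the pointer as it is set and do not push or knock over the things standing about.

Things in the scene. Friction and masses are not known exactly. Their poses are not given: they have to be found in the camera images.
- warmer: white bench warmer, fixed. Origin: centre of underside; x to its back, y to its left, z up. Plinth 180 x 300 x 35 mm; at the left (y = 55 mm) a square chamber 150 x 150 mm, rim z = 90 mm, under the sprung cover hinged along y at x = 81, z = 95 mm; at the right (x 0, y = -90 mm) a round aluminium well, outside 100, bore 80 mm, rest pads at z = 87 mm; a thin rod quadrant at y = 142 mm
- lid_knob (a point): centre of the 26 mm diameter, 24 mm high knob of the loose round aluminium lid on the well (about 0.16 kg); 16 mm stem under it. Flange 92 mm diameter, its top rim 28 mm below this point; from the flange's underside (34 mm below) a 72 mm diameter spigot reaches 8 mm down into the well, so the lid's underside is 42 mm below this point. z = lid's axis, up
- drip_tray: round shallow steel tray, fixed, 132 mm across, rim 12 mm high, inner diameter about 118 mm at its flat floor, which is 4 mm above the worktop. Origin: centre of its underside. A lid standing in it has its knob centre 46 mm above the worktop
- cover_grip (a point): black T-shaped grip on the sprung cover. Origin: centre of its crossbar, a round bar 20 mm thick, 32 mm long along y (parallel to the hinge), flat ends, on a 12 x 16 mm web; 25 mm free under the bar beside the web. The bar's centre is 115 mm from the hinge line along the cover and 43 mm above that line square to the cover. Turns with the cover; axes as the warmer's when shut
- cover (a joint): angle of the sprung cover in rad: 0 shut, growing as its front edge rises, stop at 1.15. Grey cover 164 x 154 x 12 mm hinged at the back. A spring pulls it shut: 0.35 N m at 0 plus 0.7 N m per rad, besides its weight (0.27 kg); that is about 5 to 8 N of lift at the grip
- cover_edge (a point): point moving with the cover, 140 mm in front of the hinge line, at the pointer's plane; same axes as the cover: x along the cover to the hinge, y along the hinge. It coincides with point pointer_tip when the cover is in line with the pointer
- vent_pointer (a joint): angle at which the plain white flat pointer bar (140 x 9 x 5 mm, on the outer side of the quadrant) is set, rad, same zero and sense as joint cover: the cover is in line with the pointer when both read the same. Set between 0.42 and 0.80; stiff, leave it
- pointer_tip (a point): tip of the pointer, 140 mm from the hinge line; x along the pointer to the hinge
- timer: bystander: bench timer 58 x 66 x 20 mm to the right of the tray, origin under its centre
- forceps: bystander, fixed: steel forceps 132 mm long lying behind the tray, origin under its centre
- vial_white: bystander: vial with white cap, 24 mm diameter, 56 mm high, left of the warmer, origin under its centre
- vial_black: bystander, fixed: vial with black cap, 24 mm diameter, 56 mm high, left of the warmer, origin under its centre
- weigh_boat: bystander: small open weighing tray, square, 48 x 48 x 18 mm, in front of the round tray, origin under its centre
Things that resemble listed ones, but are neither listed nor needed, are in the scene too. Of the things shaped like the part that bears lid_knob, the aluminium one is meant.

How it is judged (in metres and radians):
On the way, in this order (a step that is already met when the one before it is completed fails the run):
1. the loose lid stands knob up in the tray, let go and at rest (horizontal distance between lid_knob and drip_tray below 0.02 m and height (world z) of lid_knob below 0.051 m and angle between lid_knob's own z axis and vertical below 0.1 rad and contact force between the fingers and well_lid below 0.1 N and linear speed of well_lid below 0.02 m/s), for 0.2 s.
2. the cover is held in line with the pointer (angle between the x axis of cover_edge and the x axis of pointer_tip, either way round below 0.08 rad and contact force between the fingers and cover above 1 N), for 0.5 s.
At the end, for the whole second after the job is handed in: the fingers hold the cover (contact force over 1 N), still (under 0.05 rad/s) and within 0.08 rad (about 4.5 degrees) of the pointer; the loose lid stands at rest, knob up (tilt under 0.1 rad), flat in the tray, its centre within 20 mm of the tray's centre (all of step 2 and velocity of joint cover between -0.05 and 0.05 rad/s and value of joint cover above 0.3 rad and horizontal distance between lid_knob and drip_tray below 0.02 m and height (world z) of lid_knob below 0.051 m and angle between lid_knob's own z axis and vertical below 0.1 rad and linear speed of well_lid below 0.02 m/s); the arm keeps its last pose, push and grip.
It fails at once if the loose lid is dropped (linear speed of well_lid above 0.6 m/s and contact force between the fingers and well_lid below 0.1 N).
It fails at once if the pointer is moved off its setting (distance of pointer_tip from where it was at the start of the episode above 0.012 m).
It fails at once if a bystander is pushed away or knocked over (distance of any of timer, weigh_boat, vial_white from where it was at the start of the episode above 0.03 m or angle between vial_white's own z axis and vertical above 0.6 rad).
It also fails if it takes over 58 s, if anything falls off the work surface, if the arm or the gripper's body presses on something with over 40 N, if the wrist force passes 120 N, or if a joint passes its speed limit or range.

ROBOT

A 6-joint arm with a two-finger parallel gripper is mounted at the origin on a cart in front of the work surface, level with it; the furniture and walls round the work are solid. World frame = base frame: x ahead of the robot, y to its left, z up, the work surface at z = 0. Lengths are in mm, angles in degrees, forces in N, time in s.
With the tool pointing down it reaches from about 350 to 725 mm from the base axis. Payload 6 kg.
Tool frame: the origin (TCP) lies between the finger pads; the fingertips stand 14 mm ahead of it and the grasp point (between the pads) lies 5 mm behind it; z points along the fingers, y is the direction in which the jaws open and shut (so a half turn about z gives the same grasp; the last joint's range is limited). The gripper opens to 85 mm and grips with 20 to 120 N. Pads are 22 mm wide; open, the fingers measure 114 mm over their backs; the gripper's body (76 mm by 85 mm) begins 54 mm behind the grasp point. The pads swing forward as they close: fully open they stand 13 mm farther back than shut.
Start: joints at [-45.338, 2.303, 4.859, 0, -92.561, -19.12], TCP at [258.714, -541.334, 245.261] pointing down, gripper open.
Joint ranges: [-146.85, 146.85], [-73.84, 115.35], [-62.03, 85.46], [-188.31, 113.3], [-161.28, -10.13], [-171.36, 171.36]. Speed limits (degrees/s): [147.25, 147.25, 172.46, 180, 180, 180].

INTERFACE

Orientations are given as a 3x3 rotation matrix whose columns are the frame's x, y, z axes.
In Python, from rig import monitor, grab_frame, workorder gives the robot as it stands.
- The arm moves only by the shell command python3 -m creep 'ROWS' [OPENING] [FORCE]. ROWS is text: rows parted by semicolons, each of 6 numbers parted by spaces: the shift along the tool's x, y, z in units of 25 mm (1.0 is 25 mm), then the turn, a rotation vector about the tool's x, y, z in units of 5 degrees (1.0 is 5 degrees). In form: x y z ax ay az; .... A call has 1 to 5 rows; each row is the pose to reach, as a shift and turn from the pose measured when the call began, along the tool's axes at that moment; what a row does not reach only later rows make up. A row lasts 1/10 s, in which the tool goes at most 50 mm and 8.59 degrees, less where a joint would pass 70% of its speed; a pose out of reach is approached as far as the arm can. A call with a gripper value outside its range is refused whole. OPENING is the finger opening in mm, from 0 to 85.4, set as the call begins (- or left out, the last holds). The fingers move at their own pace and stop on an object; FORCE is the grip in N (left out, the last holds). Time passes only in rows, so rows that repeat a pose let the fingers close. It gives the time, the measured TCP pose, the force and the opening at its end, in the units of the state.
- monitor.state(): the state, without advancing time (a new reading comes with each control period).
- grab_frame(name): name is "scene" or "side" or "wrist"; returns a dict with "pixels" (420x560x3 uint8, red, green, blue), "z_map" (420x560 float32, mm along the optical axis (not along the pixel's ray), 0 where there is no reading), "intrinsics" (3x3 intrinsics, pixels), "pose" (4x4, takes a point from camera to world coordinates). Camera axes: x right, y up, looking along -z (the intrinsics and any distortion apply to the point x, -y, -z); pixel columns grow to the right and rows downward; lengths in mm; the calibration is good to about 2 mm. The wrist camera is an equidistant fisheye: a pixel r from the principal point sees the ray r / f radians off the axis. A picture is of the moment at which its call begins.
- workorder.sign_off(): hands the job in, once; it reports no verdict.
The state is a dict: "clock": time; "joints": joint angles; "joint_vel": joint speeds; "joint_torque": joint torques, N m; "eef_pos": TCP position; "tcp_rot": TCP orientation; "ft_force": force on the tool from outside, world axes, zero at the start; "moment": the same for the moment, N m; "gripper_width": finger opening in mm.
Only numpy, scipy, OpenCV 4.12 (cv2) and the standard library are available. Lean on these libraries where they do the work, as an engineer would, in place of code of your own. Each camera call takes 0.05 s, during which the arm holds its last target.

## Working session

There is one attempt and no reset: what is moved stays moved. The work goes in short steps, Python scripts to look and compute and a shell command to move; the robot and the scene stay as the last step left them, time stands still between calls to the robot, and variables do not carry over. Pictures are saved under pics/ and viewed, and the job is handed in when it is done.

```bash
ls; mkdir -p pics; python3 - <<'E'
from rig import monitor, grab_frame, workorder
import cv2
s=monitor.state();print(s)
for n in ("scene","side","wrist"):
    f=grab_frame(n);cv2.imwrite(f"pics/{n}0.png",f["pixels"][:,:,::-1]);print(n,f["intrinsics"],f["pose"])
E
```

```text
pics
{'clock': 0.0, 'joints': array([-4.53371636e+01,  2.33793283e+00,  4.80105486e+00, -2.67853150e-02,
       -9.25638424e+01, -1.91199207e+01]), 'joint_vel': array([ 0.02840506,  0.03278295,  0.08081229, -0.02788568, -0.02787173,
        0.061976  ]), 'joint_torque': array([-1.37987408e-03, -3.68197489e+01,  3.47413874e+01,  6.93210706e+00,
       -5.33720522e-03, -2.05726316e-06]), 'eef_pos': array([ 258.64693813, -541.03072522,  244.273058  ]), 'tcp_rot': array([[-9.02253669e-01, -4.31204708e-01, -9.03517629e-04],
       [-4.31205634e-01,  9.02252298e-01,  1.57860720e-03],
       [ 1.34497999e-04,  1.81390603e-03, -9.99998346e-01]]), 'ft_force': array([ 0.44689733,  0.33797435, -0.11645691]), 'moment': array([-0.06615709, -0.02466136,  0.00264012]), 'gripper_width': 85.64255521778088}
scene [[431.96428456   0.         281.8809599 ]
 [  0.         431.96428456 210.71088397]
 [  0.           0.           1.        ]] [[-7.17998305e-01  5.41873663e-01 -4.36865387e-01  3.00407428e+01]
 [-6.95840001e-01 -5.43573803e-01  4.69397713e-01  5.32369512e+02]
 [ 1.68856786e-02  6.41015174e-0
[... 205 characters left out ...]
    0.           1.        ]] [[-9.40234419e-01  1.84399003e-01 -2.86280010e-01  1.53305317e+02]
 [-3.40512702e-01 -5.17060140e-01  7.85302433e-01  8.94491507e+02]
 [-3.21499577e-03  8.35850357e-01  5.48947943e-01  7.28413656e+02]
 [ 0.00000000e+00  0.00000000e+00  0.00000000e+00  1.00000000e+00]]
wrist [[325.1922621    0.         282.56973292]
 [  0.         325.1922621  209.99658926]
 [  0.           0.           1.        ]] [[-4.31217296e-01 -8.70009453e-01 -2.39029694e-01  1.99311997e+02]
 [ 9.02244403e-01 -4.15048589e-01 -1.17003020e-01 -5.71504344e+02]
 [ 2.58479602e-03 -2.66116929e-01  9.63937290e-01  3.72541805e+02]
 [ 0.00000000e+00  0.00000000e+00  0.00000000e+00  1.00000000e+00]]
```

View pics/scene0.png

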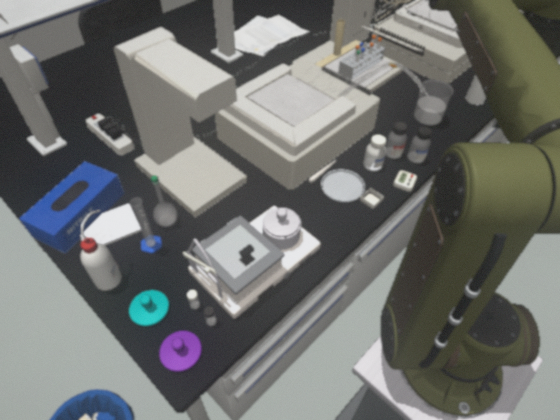

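View pics/side0.png

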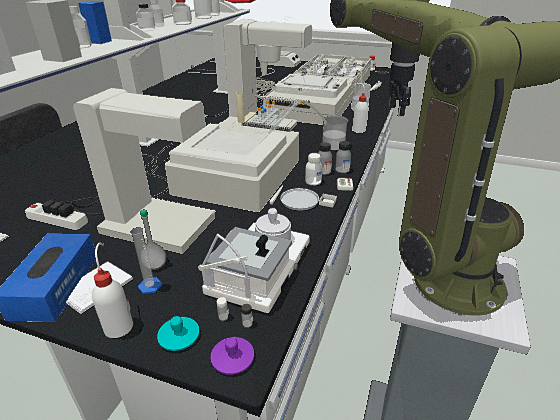

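View pics/wrist0.png

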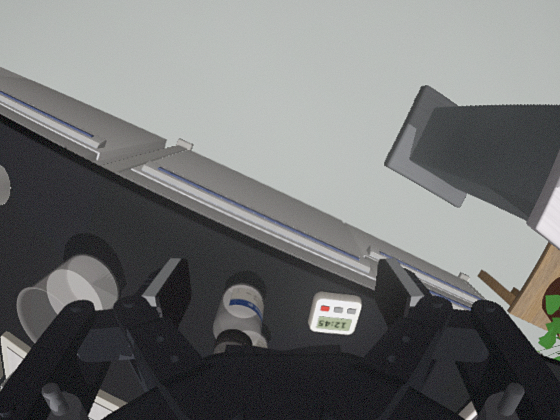

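The scene picture shows the lid candidates: aluminium on the well (282,215), teal (148,305) and purple (180,348). Only the aluminium one fits. The round tray is at (343,185), the black grip at (247,255) and the quadrant at (205,262). I'll confirm with enlarged crops.

```bash
cat > h.py <<'E'
import numpy as np, cv2
from rig import monitor, grab_frame
def ray(f,u,v,z):
    K=f["intrinsics"];T=f["pose"]
    d=T[:3,:3]@np.array([(u-K[0,2])/K[0,0],-(v-K[1,2])/K[1,1],-1.])
    o=T[:3,3]; return o+d*(z-o[2])/d[2]
def cloud(f):
    K=f["intrinsics"];T=f["pose"];Z=f["z_map"]
    v,u=np.mgrid[:Z.shape[0],:Z.shape[1]]
    P=np.stack([(u-K[0,2])/K[0,0]*Z,-(v-K[1,2])/K[1,1]*Z,-Z],-1)
    W=P@T[:3,:3].T+T[:3,3]; W[Z==0]=np.nan
    return W
def proj(f,p):
    K=f["intrinsics"];T=f["pose"];c=T[:3,:3].T@(np.array(p)-T[:3,3])
    return K[0,0]*c[0]/-c[2]+K[0,2],-K[1,1]*c[1]/-c[2]+K[1,2]
def crop(f,x0,y0,x1,y1,s,name):
    im=f["pixels"][y0:y1,x0:x1,::-1]
    cv2.imwrite("pics/"+name,cv2.resize(im,None,fx=s,fy=s,interpolation=cv2.INTER_CUBIC))
E
python3 - <<'E'
from h import *
f=grab_frame("scene");np.save("scene.npy",f,allow_pickle=True)
g=grab_frame("side");np.save("side.npy",g,allow_pickle=True)
crop(f,170,150,400,320,3.4,"c_scene.png")
crop(g,190,175,370,315,4.2,"c_side.png")
for n,fr in (("scene",f),("side",g)):
    W=cloud(fr); print(n,np.isnan(W[...,0]).mean())
    for p in ([(282,215),(343,185),(247,255),(300,300)] if n=="scene" else [(272,216),(300,199),(262,243)]):
        print(p,W[p[1],p[0]].round(1))
E
```

```text
scene 0.003954081632653061
(282, 215) [488.4  39.  133.5]
(343, 185) [ 511.7 -254.3    3.2]
(247, 255) [462.  180.9 135.4]
(300, 300) [350.7 112.1 -22.5]
side 0.007946428571428571
(272, 216) [493.2  44.  122.4]
(300, 199) [ 508.2 -254.4    2.6]
(262, 243) [461.7 189.6 144.3]
```

View pics/c_scene.png

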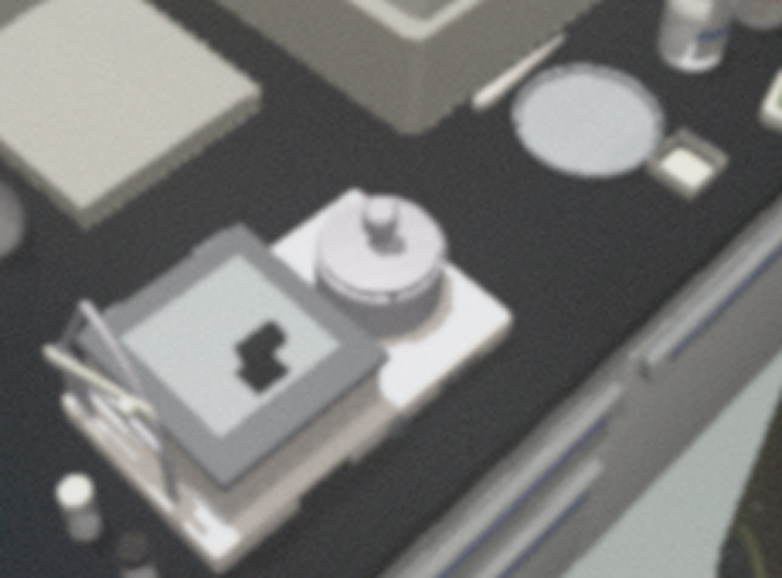

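View pics/c_side.png

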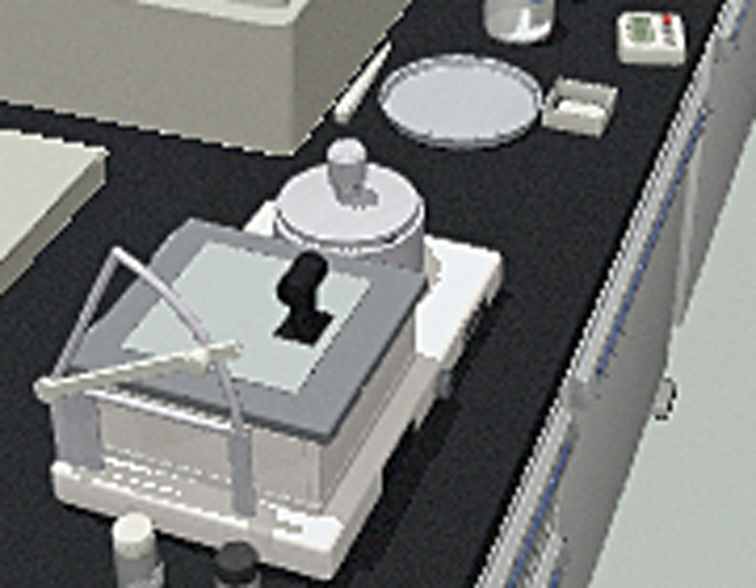

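Both crops show the aluminium lid on the well next to the sprung cover; side crop has its knob at about (347,165) and the pointer bar from (45,388) to (238,350). Teal and purple lids are ruled out by colour. Now measuring.

```bash
python3 - <<'E'
from h import *
for n in ("scene","side"):
    f=np.load(n+".npy",allow_pickle=True).item(); W=cloud(f); g=f["pixels"].astype(int)
    x,y,z=W[...,0],W[...,1],W[...,2]
    def rep(name,m):
        P=W[m]; print(n,name,len(P),"med",np.median(P,0).round(1),"min",P.min(0).round(1),"max",P.max(0).round(1)); return P
    # knob top
    m=(np.hypot(x-490,y-42)<30)&(z>124); rep("knobtop",m)
    m=(np.hypot(x-490,y-42)<65)&(z>88)&(z<100)&(y<85)
    P=rep("flange",m); 
    if len(P)>10:
        (c,r)=cv2.minEnclosingCircle(P[:,:2].astype(np.float32)); print("  circ",c,r)
    # tray circle
    m=(np.hypot(x-508,y+254)<80)&(z>-3)&(z<20)&(g.min(-1)>110)
    m=cv2.morphologyEx(m.astype(np.uint8),cv2.MORPH_OPEN,np.ones((3,3)))
    nl,lab,st,ce=cv2.connectedComponentsWithStats(m)
    i=1+np.argmax(st[1:,4]); cs,_=cv2.findContours((lab==i).astype(np.uint8),0,1)
    C=max(cs,key=len)[:,0]; e=cv2.fitEllipse(C); print(" tray ell",e,ray(f,*e[0],8).round(1)); rep("tray",lab==i)
    P=W[lab==i]; (c,r)=cv2.minEnclosingCircle(P[:,:2].astype(np.float32)); print("  circ",c,r)
    # cover: z 92..112
    m=(np.abs(x-480)<120)&(np.abs(y-190)<110)&(z>98)&(z<114)&(y>85)
    P=rep("cover",m); r=cv2.minAreaRect(P[:,:2].astype(np.float32)); print("  rect",r)
    # black grip
    m=(g.max(-1)<60)&(np.abs(x-460)<60)&(np.abs(y-185)<60)&(z>118); rep("grip",m)
    # plinth top
    m=(np.abs(x-480)<150)&(np.abs(y-130)<220)&(z>28)&(z<42)
    P=rep("plinth",m)
E
```

```text
scene knobtop 80 med [497.7  34.2 132.3] min [487.4  20.4 124.3] max [511.4  43.6 137.7]
scene flange 694 med [491.5  39.2  94.3] min [449.6 -14.6  88.1] max [547.   80.4  99.5]
  circ (498.4179992675781, 31.527076721191406) 48.92121887207031
 tray ell ((343.4700012207031, 185.4737091064453), (31.36907386779785, 46.833133697509766), 103.39036560058594) [ 507.1 -249.8    8. ]
scene tray 1182 med [ 510.1 -253.6    4.5] min [ 430.7 -326.8   -2.2] max [ 582.1 -181.8   19.5]
  circ (506.80487060546875, -257.5027770996094) 76.70963287353516
scene cover 3564 med [499.2 183.2 104. ] min [418.7  95.   98.1] max [592.6 270.7 113.5]
  rect ((505.15228271484375, 185.1287841796875), (175.98805236816406, 170.64794921875), 87.5755386352539)
  return _methods._mean(a, axis=axis, dtype=dtype,
  ret = um.true_divide(
Traceback (most recent call last):
ValueError: zero-size array to reduction operation minimum which has no identity
```

```bash
python3 - <<'E' 2>/dev/null
from h import *
for n,cor in (("scene",dict(FL=(236.5,293),FR=(283.2,254.4),BR=(240.6,217.5),pFR=(321,243.5),pFL=(235,316))),("side",dict(FL=(268.6,279.5),FR=(291.2,241.7),BR=(235.2,228),BL=(207.9,263),pFR=(309,235.5)))):
    f=np.load(n+".npy",allow_pickle=True).item(); W=cloud(f); g=f["pixels"].astype(int)
    x,y,z=W[...,0],W[...,1],W[...,2]
    for k,p in cor.items(): print(n,k,ray(f,*p,35 if k[0]=='p' else 102).round(1))
    m=(np.abs(x-500)<50)&(np.abs(y-185)<50)&(z>95)&(z<118)
    P=W[m]; print("cover z",np.median(P[:,2]), np.linalg.lstsq(np.c_[P[:,:2],np.ones(len(P))],P[:,2],rcond=None)[0])
    m=(np.abs(x-470)<60)&(np.abs(y-185)<60)&(z>122); P=W[m]
    print("grip",len(P),np.median(P,0).round(1),np.percentile(P,[5,95],axis=0).round(1), g[m].mean(0))
    vv,uu=np.nonzero(m); print("pix",uu.mean(),vv.mean(),ray(f,uu.mean(),vv.mean(),146))
    m=(np.hypot(x-490,y-38)<35)&(z>122)
    vv,uu=np.nonzero(m); print("knob pix",uu.mean(),vv.mean(),ray(f,uu.mean(),vv.mean(),124).round(1), np.percentile(W[m],[5,50,95],axis=0).round(1))
    # tray
    m=(np.hypot(x-508,y+254)<80)&(g.min(-1)>105)&(z<25)
    nl,lab,st,ce=cv2.connectedComponentsWithStats(m.astype(np.uint8)); i=1+np.argmax(st[1:,4])
    cs,_=cv2.findContours((lab==i).astype(np.uint8),0,1); e=cv2.fitEllipse(cv2.convexHull(max(cs,key=len)))
    print("tray",e,st[i],ray(f,*e[0],8).round(1))
    for k in range(-70,-10,10): pass
E
```

```text
scene FL [421.9 251.9 102. ]
scene FR [419.8 105.  102. ]
scene BR [574.7 100.2 102. ]
scene pFR [403.9 -22.9  35. ]
scene pFL [410.8 272.3  35. ]
cover z 104.93457217288324 [-6.17134848e-03 -7.78723365e-03  1.09506898e+02]
grip 135 [466.5 178.1 145.3] [[461.2 162.7 130.6]
 [476.3 191.9 149.1]] [87.66666667 88.43703704 89.02962963]
pix 246.04444444444445 250.8074074074074 [466.23987611 179.19948132 146.        ]
knob pix 280.9166666666667 212.3095238095238 [501.7  29.  124. ] [[488.5  22.8 124.5]
 [496.8  34.2 132.1]
 [508.4  42.3 136. ]]
tray ((344.9049072265625, 186.3211669921875), (33.39308547973633, 50.58948516845703), 106.67866516113281) [ 320  169   51   33 1222] [ 501.8 -250.1    8. ]
side FL [418.9 258.3 102. ]
side FR [416.6 108.8 102. ]
side BR [575.7 101.9 102. ]
side BL [574.6 253.5 102. ]
side pFR [406.4 -20.1  35. ]
cover z 104.12981098245746 [-1.21806013e-02 -1.16308240e-02  1.12540633e+02]
grip 113 [465.9 182.  143.3] [[459.  162.7 129.1]
 [475.7 192.4 147.9]] [27.08849558 27.86725664 29.96460177]
pix 261.6194690265487 241.46017699115043 [463.86699947 186.45883217 146.        ]
knob pix 272.03225806451616 211.70967741935485 [499.8  26.6 124. ] [[486.7  23.  122.5]
 [496.3  37.  131.2]
 [506.9  43.2 133.7]]
tray ((301.6294860839844, 198.87164306640625), (21.67487907409668, 43.82217788696289), 93.46572875976562) [280 188  44  22 675] [ 500.6 -248.5    8. ]
```

```bash
python3 - <<'E' 2>/dev/null
from h import *
S=np.load("scene.npy",allow_pickle=True).item();D=np.load("side.npy",allow_pickle=True).item()
def rd(f,u,v):
    a=ray(f,u,v,0);o=f["pose"][:3,3];d=a-o;return o,d/np.linalg.norm(d)
def tri(p,q):
    o1,d1=rd(S,*p);o2,d2=rd(D,*q)
    t=np.linalg.lstsq(np.c_[d1,-d2],o2-o1,rcond=None)[0];a=o1+d1*t[0];b=o2+d2*t[1];return ((a+b)/2).round(1),np.linalg.norm(a-b).round(1)
A,B=tri((184.1,253.5),(200.7,267.4)),tri((215.6,271.2),(246.7,258.3))
print(A,B); d=B[0]-A[0];print(np.arctan2(d[2],-d[0]),np.linalg.norm(d))
# plane intersection
for f,p,q in((S,(184.1,253.5),(215.6,271.2)),(D,(200.7,267.4),(246.7,258.3))):
    for yp in(268,272):
        r=[]
        for uv in(p,q):
            o,dd=rd(f,*uv); n=np.array([.026,1,0]); t=((np.array([582,yp,0])-o)@n)/(dd@n); r.append(o+dd*t)
        e=r[1]-r[0];print(yp,r[0].round(1),r[1].round(1),np.arctan2(e[2],-e[0]).round(3),np.linalg.norm(e).round(1))
# depth based bar
for f in (S,D):
    W=cloud(f);g=f["pixels"].astype(int);x,y,z=W[...,0],W[...,1],W[...,2]
    m=(y>258)&(y<285)&(x>430)&(x<600)&(z>90)&(z<190)&(g.min(-1)>150); print(m.sum()); P=W[m]
    if len(P): print(np.c_[np.argwhere(m)[:,::-1],P.round(0),g[m]][::3].astype(int))
# tray extremes
print("tray");
for f,pts in((D,[(280.5,199),(319,199),(301,188.1),(299,210)]),(S,[(320.5,186),(365.3,186),(341,168.3),(346,202)])):
    for p in pts: print(ray(f,*p,12).round(1),ray(f,*p,0).round(1))
E
```

```text
(array([588.8, 267.2,  97.1]), np.float64(4.4)) (array([466.9, 266.2, 156.6]), np.float64(2.0))
0.4540864100883292 135.64976962752274
268 [589.6 267.8 100. ] [459.6 271.2 172.1] 0.506 148.7
272 [580.6 272.  113.7] [452.7 275.4 184.6] 0.506 146.3
268 [586.4 267.9  96.7] [463.5 271.1 160.6] 0.48 138.5
272 [583.6 272.  100.8] [461.5 275.1 164.3] 0.48 137.6
247
[[200 247 522 260 188 188 184 188]
 [201 248 517 261 189 186 184 187]
 [201 249 517 262 186 184 180 183]
 [202 250 514 262 185 183 181 185]
 [202 251 512 263 185 176 175 177]
 [184 252 593 266 101 168 169 160]
 [203 252 511 262 182 174 173 177]
 [185 253 588 266 102 191 191 185]
 [204 253 507 262 182 177 174 177]
 [185 254 583 269 105 192 190 183]
 [188 254 585 260  95 176 174 170]
 [204 254 507 263 178 172 170 174]
 [185 255 584 269 101 164 163 155]
 [188 255 572 268 112 199 196 187]
 [204 255 506 264 177 162 161 164]
 [187 256 575 269 106 173 173 164]
 [190 256 566 266 112 198 196 187]
 [205 256 503 264 176 167 164 169]
 [189 257 565 270 113 178 177 167]
 [192 257 556 267 120 188 187 177]
 [206 257 501 263 173 176 174 177]
 [191
[... 5623 characters left out ...]
55 255 255]
 [246 273 472 263 110 157 157 161]
 [233 274 505 263  96 217 213 221]
 [236 274 499 261  97 253 254 255]
 [235 275 499 265  97 161 160 165]
 [238 275 492 263  97 246 247 251]
 [241 275 485 263  99 211 209 213]
 [242 276 482 263  97 254 255 255]
 [243 277 480 263  95 151 151 153]
 [248 278 467 264  96 171 171 175]]
tray
[ 565.6 -217.4   12. ] [ 572.5 -236.1    0. ]
[ 443.3 -261.    12. ] [ 448.2 -280.3    0. ]
[ 523.1 -311.3   12. ] [ 529.3 -331.5    0. ]
[ 485.6 -173.    12. ] [ 491.2 -190.9    0. ]
[ 552.5 -196.    12. ] [ 559.2 -205.2    0. ]
[ 457.2 -291.4   12. ] [ 462.6 -301.8    0. ]
[ 556.7 -298.4   12. ] [ 563.4 -308.9    0. ]
[ 458.3 -200.2   12. ] [ 463.8 -209.5    0. ]
```

```bash
cat > go.py <<'E'
import sys,numpy as np
from scipy.spatial.transform import Rotation as R
from rig import monitor
def rel(p,yaw=-1.5,tilt=0):
    # tool y along warmer +y (yaw), tool z down, leaned by tilt deg about world-ish y
    s=monitor.state();R0=s["tcp_rot"]
    Rt=(R.from_euler('z',yaw,degrees=True)*R.from_euler('y',tilt,degrees=True)).as_matrix()@np.diag([-1.,1,-1])
    d=R0.T@(np.array(p)-s["eef_pos"])/25; a=R.from_matrix(R0.T@Rt).as_rotvec(degrees=True)/5
    print("at",s["eef_pos"].round(1),"t",round(s["clock"],2),"F",s["ft_force"].round(1),"w",round(s["gripper_width"],1),"rows",d.round(2),a.round(2))
if __name__=="__main__": rel([float(v) for v in sys.argv[1:4]],*[float(v) for v in sys.argv[4:]])
E
python3 go.py 470 -250 260
```

```text
at [ 258.7 -541.2  244.8] t 0.25 F [ 0.2 -0.3 -0.1] w 85.5 rows [-12.65   6.87  -0.6 ] [ 0.01 -0.    5.41]
```

```bash
python3 -m creep '-2 1.1 -0.6 0 0 1.1;-4 2.2 -0.6 0 0 2.2;-6 3.3 -0.6 0 0 3.3;-8 4.3 -0.6 0 0 4.4;-9.5 5.2 -0.6 0 0 5.4' && python3 go.py 470 -250 260
```

```text
clock: 0.75
eef_pos: [404.9, -338.1, 259.9]
tcp_rot: [[-1.0, 0.029, -0.0], [0.029, 1.0, 0.001], [0.0, 0.001, -1.0]]
ft_force: [0.9, -0.5, 0.0]
gripper_width: 85.2
at [ 404.9 -338.1  259.9] t 0.75 F [ 0.9 -0.5  0. ] w 85.2 rows [-2.5  3.6 -0. ] [ 0.01 -0.   -0.04]
```

```bash
python3 -m creep '-1.2 1.8 0 0 0 0;-2.5 3.6 0 0 0 0;-2.5 3.6 0 0 0 0;-2.5 3.6 0 0 0 0' && python3 - <<'E'
from h import *
f=grab_frame("wrist");np.save("w1.npy",f,allow_pickle=True);cv2.imwrite("pics/w1.png",f["pixels"][:,:,::-1]);print(f["pose"].round(3))
E
```

```text
clock: 1.15
eef_pos: [470.9, -248.5, 259.6]
tcp_rot: [[-1.0, 0.026, -0.001], [0.026, 1.0, 0.001], [0.001, 0.001, -1.0]]
ft_force: [0.2, 0.1, 0.7]
gripper_width: 85.3
[[ 2.60000e-02 -9.64000e-01 -2.65000e-01  4.04954e+02]
 [ 1.00000e+00  2.60000e-02  5.00000e-03 -2.48068e+02]
 [ 2.00000e-03 -2.65000e-01  9.64000e-01  3.87839e+02]
 [ 0.00000e+00  0.00000e+00  0.00000e+00  1.00000e+00]]
```

View pics/w1.png

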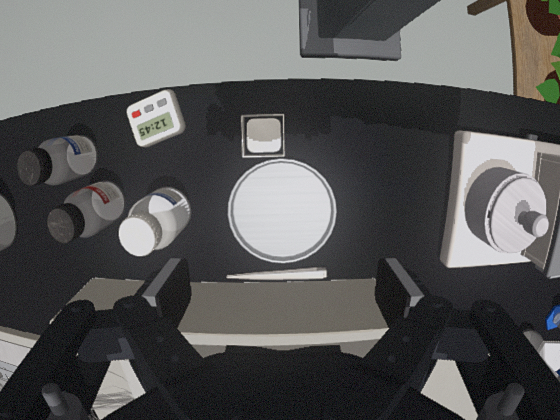

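The tray is centred at about (282,210), with the weigh boat at (264,135) in front, the timer at (155,117) and the lid at (505,210).

```bash
cat >> h.py <<'E'
def fray(f,u,v,z):
    K=f["intrinsics"];T=f["pose"];a=(u-K[0,2])/K[0,0];b=(v-K[1,2])/K[1,1];r=np.hypot(a,b)+1e-12
    d=T[:3,:3]@np.array([np.sin(r)*a/r,-np.sin(r)*b/r,-np.cos(r)]);o=T[:3,3];return o+d*(z-o[2])/d[2]
E
python3 - <<'E'
from h import *
f=np.load("w1.npy",allow_pickle=True).item();g=f["pixels"]
m=((g.min(-1)>140)).astype(np.uint8); m[:, :225]=0;m[:,340:]=0;m[:155]=0;m[266:]=0
nl,lab,st,ce=cv2.connectedComponentsWithStats(m);i=1+np.argmax(st[1:,4]);print(st[i])
cs,_=cv2.findContours((lab==i).astype(np.uint8),0,1);C=cv2.convexHull(max(cs,key=len))[:,0]
P=np.array([fray(f,u,v,12)[:2] for u,v in C])
A=np.c_[2*P,np.ones(len(P))];s=np.linalg.lstsq(A,(P**2).sum(1),rcond=None)[0];print("tray",s[:2],np.sqrt(s[2]+s[0]**2+s[1]**2))
# knob top & flange in this view
print(fray(f,535,219,133), fray(f,508,212,93))
E
```

```text
[ 228  159  108  104 8195]
tray [ 511.7302006  -251.19634967] 65.43340054241727
[491.75995752  12.94906487 133.        ] [495.1879394    5.26897725  93.        ]
```

```bash
python3 -m creep '0.2 2 0.3 0 0 0;0.2 4 0.3 0 0 0;0.2 6 0.3 0 0 0;0.3 8 0.3 0 0 0;0.3 10 0.3 0 0 0' && python3 -m creep '0 1.3 0.3 0 0 0;0 1.3 0.3 0 0 0;0 1.3 0.3 0 0 0;0 1.3 0.3 0 0 0' && python3 - <<'E'
from h import *
f=grab_frame("wrist");np.save("w2.npy",f,allow_pickle=True);cv2.imwrite("pics/w2.png",f["pixels"][:,:,::-1]);print(f["pose"].round(3))
E
```

```text
clock: 1.7
eef_pos: [469.0, -0.5, 253.0]
tcp_rot: [[-1.0, 0.03, 0.001], [0.03, 1.0, 0.001], [-0.001, 0.001, -1.0]]
ft_force: [0.7, -0.1, 0.1]
gripper_width: 85.6
clock: 2.1
eef_pos: [470.1, 30.5, 246.0]
tcp_rot: [[-0.999, 0.032, 0.001], [0.032, 0.999, 0.001], [-0.001, 0.001, -1.0]]
ft_force: [-0.4, -0.8, -0.5]
gripper_width: 85.6
[[ 3.20000e-02 -9.63000e-01 -2.67000e-01  4.03964e+02]
 [ 9.99000e-01  3.10000e-02  7.00000e-03  3.13130e+01]
 [ 2.00000e-03 -2.67000e-01  9.64000e-01  3.74059e+02]
 [ 0.00000e+00  0.00000e+00  0.00000e+00  1.00000e+00]]
```

View pics/w2.png

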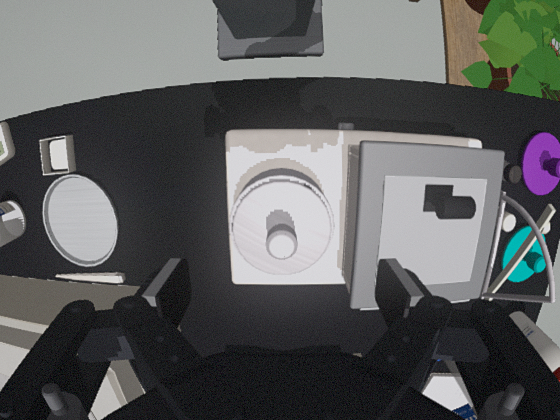

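Knob top is centred at (282,243), with the flange circle round (283,225) and the grip crossbar near (457,206).

```bash
python3 - <<'E'
from h import *
f=np.load("w2.npy",allow_pickle=True).item()
print("knob",fray(f,282,243,133).round(1))
for k,uv,z in (("flange L",(231,226),93),("flange R",(334,226),93),("flange bot",(282,276),93),("pFR",(226,131),35),("pFL",(481,139),35),("pBR",(229,284),35),("covFR",(359,142),105),("covFL",(503,150),105),("covBR",(350,309),105),("grip bar ends",(436,204),138),("e2",(476,207),138)):
    print(k,fray(f,*uv,z).round(1))
E
python3 go.py 496.5 33.5 150; python3 go.py 496.5 33.5 116
```

```text
knob [497.9  28.3 133. ]
flange L [495.5 -18.5  93. ]
flange R [498.6  76.   93. ]
flange bot [547.8  26.6  93. ]
pFR [410.5 -27.3  35. ]
pFL [418.5 266.1  35. ]
pBR [586.9 -37.7  35. ]
covFR [421.4  95.3 105. ]
covFL [424.8 246.4 105. ]
covBR [582.   92.7 105. ]
grip bar ends [468.3 154.1 138. ]
e2 [472.1 195.1 138. ]
at [470.1  30.5 246. ] t 2.15 F [-0.6 -0.6  0.7] w 85.4 rows [-1.05  0.15  3.84] [ 0.01  0.01 -0.07]
at [470.1  30.5 246. ] t 2.15 F [-0.6 -0.6  0.7] w 85.4 rows [-1.04  0.15  5.2 ] [ 0.01  0.01 -0.07]
```

```bash
python3 -m creep '-1.1 -0.08 1 0 0 0;-1.1 -0.08 3 0 0 0;-1.1 -0.08 3.84 0 0 0;-1.1 -0.08 3.84 0 0 0;-1.1 -0.08 3.84 0 0 0' 55 30 && python3 - <<'E'
from h import *
f=grab_frame("wrist");np.save("w3.npy",f,allow_pickle=True);cv2.imwrite("pics/w3.png",f["pixels"][:,:,::-1])
E
python3 go.py 498 28.5 117
```

```text
clock: 2.65
eef_pos: [498.2, 26.5, 151.4]
tcp_rot: [[-0.999, 0.034, 0.003], [0.034, 0.999, 0.0], [-0.003, 0.0, -1.0]]
ft_force: [1.3, 0.7, 0.7]
gripper_width: 55.2
at [498.6  26.9 152.3] t 2.7 F [0.8 0.  1.4] w 55.1 rows [0.03 0.06 1.41] [ 0.01  0.05 -0.08]
```

View pics/w3.png

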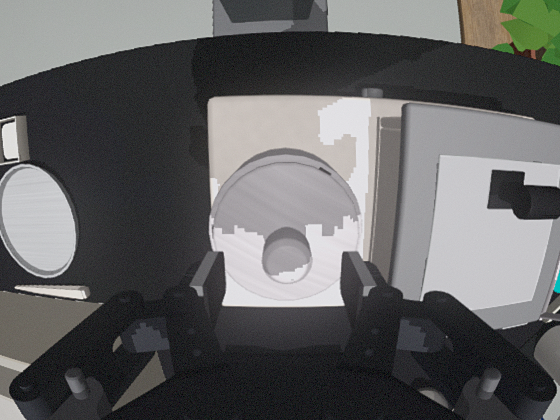

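```bash
python3 - <<'E'
from h import *
f=np.load("w3.npy",allow_pickle=True).item();print(fray(f,287,256,133),f["pose"][:3,3])
E
python3 -m creep '0.03 0.08 0.7 0 0 0;0.03 0.08 1.41 0 0 0;0.03 0.08 1.41 0 0 0;0.03 0.08 1.41 0 0 0' && python3 - <<'E'
from h import *
f=grab_frame("wrist");np.save("w4.npy",f,allow_pickle=True);cv2.imwrite("pics/w4.png",f["pixels"][:,:,::-1])
f=grab_frame("side");crop(f,190,130,370,265,4.2,"s4.png")
E
python3 go.py 498 28.5 117
```

```text
[496.08827746  27.72086055 133.        ] [431.88819098  27.54375118 279.37078024]
clock: 3.1
eef_pos: [498.9, 28.9, 119.1]
tcp_rot: [[-0.999, 0.034, 0.007], [0.034, 0.999, 0.001], [-0.007, 0.001, -1.0]]
ft_force: [0.7, 0.2, 1.3]
gripper_width: 55.0
at [499.   29.1 119.2] t 3.2 F [0.8 0.1 0.1] w 54.9 rows [ 0.04 -0.03  0.09] [ 0.02  0.08 -0.08]
```

View pics/s4.png

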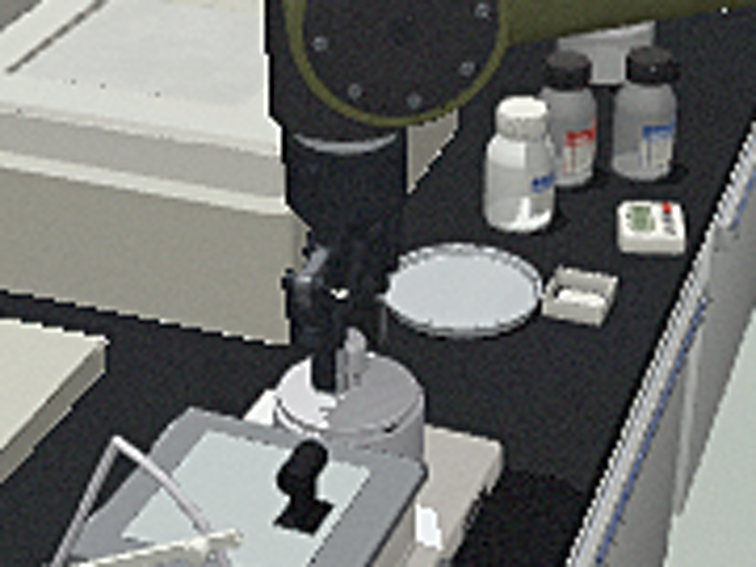

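View pics/w4.png

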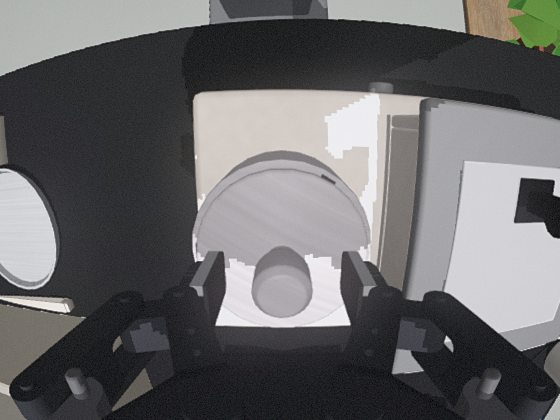

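The pads at (210,285) and (353,285) straddle the knob at (281,285) centrally. Closing.

```bash
python3 -m creep '0.08 -0.02 0.08 0 -0.08 0;0.08 -0.02 0.08 0 -0.08 0;0.08 -0.02 0.08 0 -0.08 0;0.08 -0.02 0.08 0 -0.08 0;0.08 -0.02 0.08 0 -0.08 0' 15 40 && python3 -m creep '0 0 0 0 0 0;0 0 0 0 0 0;0 0 0 0 0 0' && python3 - <<'E'
from h import *
f=grab_frame("wrist");cv2.imwrite("pics/w5.png",f["pixels"][:,:,::-1])
E
python3 go.py 498 28.5 150
```

```text
clock: 3.7
eef_pos: [497.3, 28.7, 118.1]
tcp_rot: [[-0.999, 0.033, 0.015], [0.033, 0.999, 0.001], [-0.015, 0.002, -1.0]]
ft_force: [-2.8, 0.8, 6.1]
gripper_width: 24.7
clock: 4.0
eef_pos: [497.2, 28.7, 118.2]
tcp_rot: [[-0.999, 0.033, 0.015], [0.033, 0.999, 0.001], [-0.015, 0.002, -1.0]]
ft_force: [-1.7, 0.1, 2.8]
gripper_width: 24.7
at [497.2  28.7 118.2] t 4.05 F [-2.2  0.1  3.8] w 24.5 rows [-0.05 -0.   -1.27] [ 0.02  0.17 -0.08]
```

View pics/w5.png

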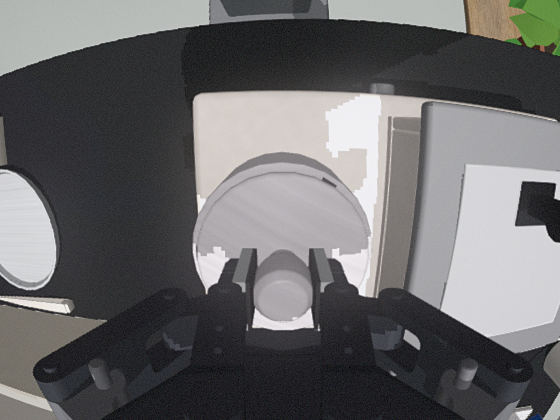

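```bash
python3 -m creep '0 0 -0.3 0 0 0;0 0 -0.7 0 0 0;0 0 -1.3 0 0 0;0 0 -2 0 0 0;0 0 -2.6 0 0 0' 15 60 && python3 - <<'E'
from h import *
f=grab_frame("wrist");cv2.imwrite("pics/w6.png",f["pixels"][:,:,::-1])
E
python3 go.py 511 -250.5 180
```

```text
clock: 4.55
eef_pos: [496.5, 28.6, 185.2]
tcp_rot: [[-0.999, 0.033, 0.016], [0.033, 0.999, 0.001], [-0.016, 0.002, -1.0]]
ft_force: [1.3, 0.0, -1.8]
gripper_width: 24.2
at [497.5  28.6 188.1] t 4.6 F [-0.4 -0.6  1.5] w 23.9 rows [ -0.9  -11.14   0.31] [ 0.03  0.23 -0.08]
```

View pics/w6.png

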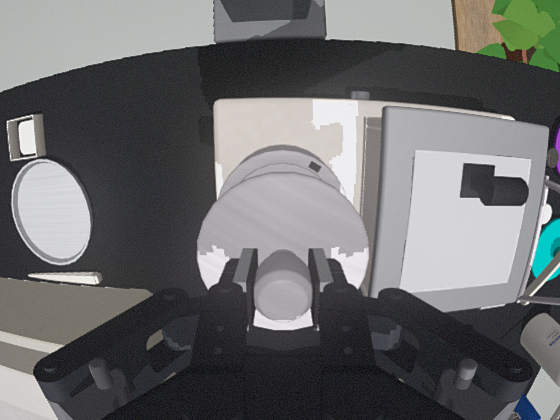

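The lid is held clear of the well. Carrying it to the tray.

```bash
python3 -m creep '-0.1 -1.2 0 0 0 0;-0.3 -2.8 0 0 0 0;-0.5 -4.4 0 0 0 0;-0.7 -6 0 0 0 0;-0.8 -7.6 0 0 0 0' && python3 go.py 512 -250.5 150
```

```text
clock: 5.1
eef_pos: [511.2, -163.5, 188.2]
tcp_rot: [[-0.999, 0.033, 0.021], [0.033, 0.999, 0.002], [-0.021, 0.003, -1.0]]
ft_force: [1.2, 0.1, -1.5]
gripper_width: 24.0
at [ 511.2 -163.5  188.2] t 5.1 F [ 1.2  0.1 -1.5] w 24.0 rows [-0.11 -3.48  1.52] [ 0.03  0.24 -0.08]
```

```bash
python3 -m creep '0 -1.2 0 0 0.07 0;-0.1 -2.3 0.3 0 0.07 0;-0.1 -3.1 0.8 0 0.07 0;-0.1 -3.45 1.4 0 0.07 0;-0.1 -3.45 1.5 0 0.07 0' && python3 -m creep '0 0 0 0 0 0;0 0 0 0 0 0' && python3 - <<'E'
from h import *
f=grab_frame("wrist");np.save("w7.npy",f,allow_pickle=True);cv2.imwrite("pics/w7.png",f["pixels"][:,:,::-1])
f=grab_frame("side");crop(f,230,110,390,230,4.8,"s7.png")
E
python3 go.py 512 -250.5 44
```

```text
clock: 5.6
eef_pos: [510.5, -249.9, 147.6]
tcp_rot: [[-0.999, 0.035, 0.011], [0.035, 0.999, 0.004], [-0.011, 0.004, -1.0]]
ft_force: [-0.1, -0.6, -2.2]
gripper_width: 24.0
clock: 5.8
eef_pos: [510.7, -249.2, 147.9]
tcp_rot: [[-0.999, 0.034, 0.011], [0.034, 0.999, 0.004], [-0.011, 0.004, -1.0]]
ft_force: [0.5, 0.2, -2.0]
gripper_width: 24.3
at [ 511.  -249.3  148.6] t 5.9 F [-0.2  1.  -1.7] w 23.9 rows [ 0.01 -0.06  4.18] [ 0.04  0.14 -0.08]
```

View pics/w7.png

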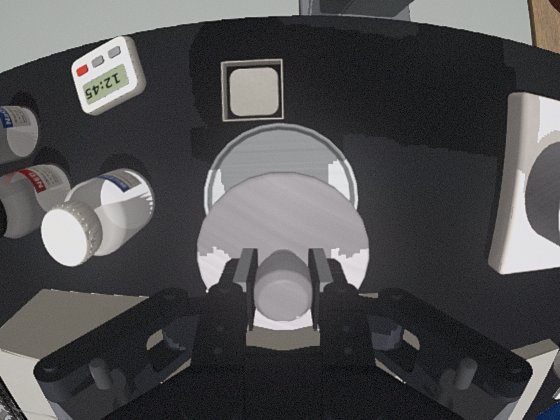

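View pics/s7.png

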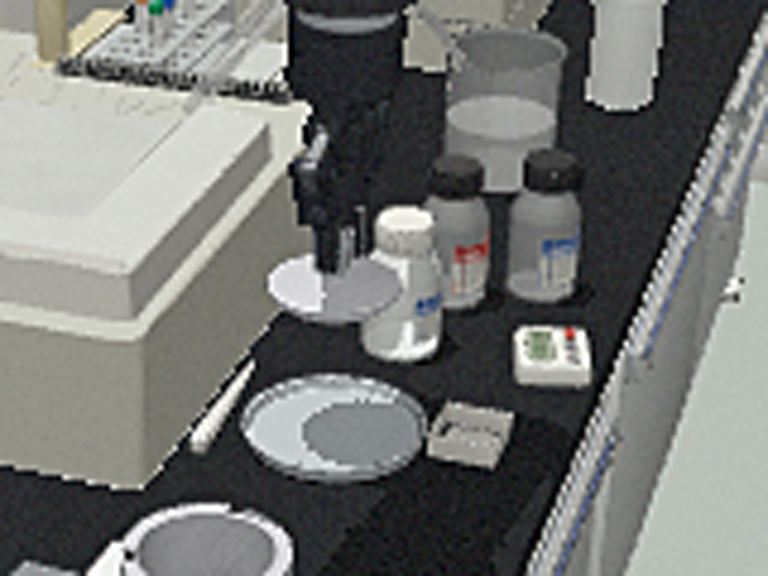

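```bash
python3 - <<'E'
from h import *
f=np.load("w7.npy",allow_pickle=True).item();print(fray(f,150,205,20),fray(f,100,235,100))
E
python3 -m creep '0 -0.04 0.8 0 0.05 0;0 -0.04 1.8 0 0.05 0;0 -0.04 2.8 0 0.05 0;0 -0.04 3.4 0 0.05 0;0 -0.04 3.7 0 0.05 0' && python3 -m creep '0 0 0 0 0 0' && python3 go.py 512 -250.5 43.5
```

```text
[ 508.14802681 -363.4358983    20.        ] [ 506.24745018 -367.36929053  100.        ]
clock: 6.4
eef_pos: [511.8, -249.5, 55.0]
tcp_rot: [[-0.999, 0.033, 0.006], [0.033, 0.999, 0.004], [-0.006, 0.004, -1.0]]
ft_force: [0.6, -0.1, -1.7]
gripper_width: 24.2
clock: 6.5
eef_pos: [511.7, -249.3, 54.8]
tcp_rot: [[-0.999, 0.033, 0.006], [0.033, 0.999, 0.004], [-0.006, 0.004, -1.0]]
ft_force: [-0.2, 0.5, -2.2]
gripper_width: 23.8
at [ 511.7 -249.3   54.8] t 6.5 F [-0.2  0.5 -2.2] w 23.8 rows [-0.01 -0.05  0.45] [ 0.05  0.06 -0.07]
```

```bash
python3 -m creep '0 -0.04 0.15 0 -0.1 0;0 -0.04 0.28 0 -0.1 0;0 -0.04 0.38 0 -0.1 0;0 -0.04 0.38 0 -0.1 0' && python3 -m creep '0 0 0 0 0 0;0 0 0.04 0 0 0;0 0 0.08 0 0 0;0 0 0.08 0 0 0' && python3 go.py 512 -250.5 43
```

```text
clock: 6.9
eef_pos: [511.7, -250.3, 45.2]
tcp_rot: [[-0.999, 0.033, 0.014], [0.033, 0.999, 0.004], [-0.014, 0.004, -1.0]]
ft_force: [-0.1, 0.0, -2.5]
gripper_width: 23.4
clock: 7.3
eef_pos: [511.8, -250.3, 43.5]
tcp_rot: [[-0.999, 0.033, 0.015], [0.033, 0.999, 0.004], [-0.015, 0.004, -1.0]]
ft_force: [-0.2, 0.3, -0.9]
gripper_width: 23.3
at [ 511.8 -250.3   43.5] t 7.3 F [-0.2  0.3 -0.9] w 23.3 rows [-0.01 -0.01  0.02] [ 0.05  0.17 -0.07]
```

```bash
python3 -m creep '0 0 0.03 0 0 0;0 0 0.06 0 0 0;0 0 0.06 0 0 0' && python3 -m creep '0 0 0 0 0 0;0 0 0 0 0 0' && python3 - <<'E'
from h import *
f=grab_frame("side");crop(f,230,110,390,230,4.8,"s8.png")
E
```

```text
clock: 7.6
eef_pos: [512.0, -250.3, 43.4]
tcp_rot: [[-0.999, 0.032, 0.015], [0.032, 0.999, 0.003], [-0.015, 0.003, -1.0]]
ft_force: [-4.7, 3.2, 7.0]
gripper_width: 23.7
clock: 7.8
eef_pos: [512.2, -250.4, 43.4]
tcp_rot: [[-0.999, 0.032, 0.016], [0.032, 0.999, 0.003], [-0.016, 0.003, -1.0]]
ft_force: [-0.3, 0.6, 0.9]
gripper_width: 23.8
```

View pics/s8.png

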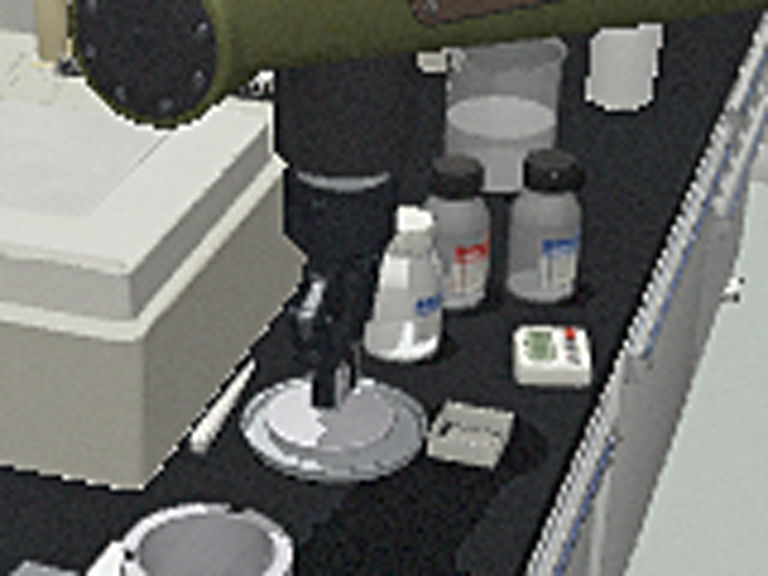

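The lid sits flat in the tray. It touched at TCP z 43.4 mm, as expected, and the lid is centred at about (335,425). Releasing.

```bash
python3 -m creep '0 0 0 0 0 0;0 0 0 0 0 0;0 0 0 0 0 0;0 0 0 0 0 0;0 0 0 0 0 0' 60 60 && python3 -m creep '0 0 -0.5 0 0 0;0 0 -1.5 0 0 0;0 0 -3 0 0 0;0 0 -4.8 0 0 0;0 0 -6.5 0 0 0' && python3 - <<'E'
from h import *
f=grab_frame("wrist");np.save("w9.npy",f,allow_pickle=True);cv2.imwrite("pics/w9.png",f["pixels"][:,:,::-1])
E
python3 go.py 470 180 240
```

```text
clock: 8.35
eef_pos: [512.2, -250.4, 43.4]
tcp_rot: [[-0.999, 0.032, 0.016], [0.032, 0.999, 0.003], [-0.015, 0.003, -1.0]]
ft_force: [0.4, 0.3, 0.1]
gripper_width: 60.0
clock: 8.85
eef_pos: [509.4, -251.1, 209.0]
tcp_rot: [[-0.999, 0.032, 0.017], [0.032, 0.999, 0.002], [-0.017, 0.003, -1.0]]
ft_force: [1.3, 0.1, 0.7]
gripper_width: 59.9
at [ 511.4 -252.6  218.1] t 8.9 F [-0.2 -0.7  7.4] w 59.7 rows [ 2.19 17.24 -0.97] [-0.03  0.31 -0.07]
```

View pics/w9.png

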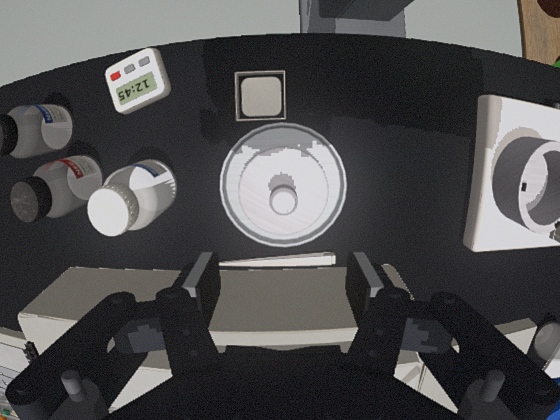

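The lid stands concentric in the tray, with its flange at (284,187) and the tray at (284,185), and the bystanders are untouched. On to the cover.

```bash
python3 -m creep '0.5 2 -0.9 0 0.3 0;1 4 -0.9 0 0.3 0;1.5 6 -0.9 0 0.3 0;2 8 -0.9 0 0.3 0;2.2 10 -0.9 0 0.3 0' && python3 -m creep '0.4 2 0 0 0 0;0.4 4 0 0 0 0;0.4 6 0 0 0 0;0.4 7.8 0 0 0 0;0.4 7.8 0 0 0 0' && python3 -m creep '0 0 0 0 0 0' && python3 - <<'E'
from h import *
f=grab_frame("wrist");np.save("w10.npy",f,allow_pickle=True);cv2.imwrite("pics/w10.png",f["pixels"][:,:,::-1])
E
python3 go.py 464 175 150
```

```text
clock: 9.4
eef_pos: [464.3, -12.9, 240.0]
tcp_rot: [[-0.999, 0.033, 0.004], [0.033, 0.999, -0.001], [-0.004, -0.001, -1.0]]
ft_force: [2.1, 0.3, -0.5]
gripper_width: 59.9
clock: 9.9
eef_pos: [459.9, 186.5, 239.3]
tcp_rot: [[-1.0, 0.028, 0.003], [0.028, 1.0, -0.001], [-0.003, -0.001, -1.0]]
ft_force: [-0.1, -0.4, -0.7]
gripper_width: 60.0
clock: 10.0
eef_pos: [459.8, 187.2, 239.8]
tcp_rot: [[-1.0, 0.026, 0.003], [0.026, 1.0, -0.001], [-0.003, -0.001, -1.0]]
ft_force: [0.1, -1.1, 0.3]
gripper_width: 60.2
at [459.8 186.9 239.8] t 10.05 F [ 0.3  0.3 -1.1] w 59.9 rows [-0.17 -0.47  3.59] [-0.01  0.04 -0.  ]
```

View pics/w10.png

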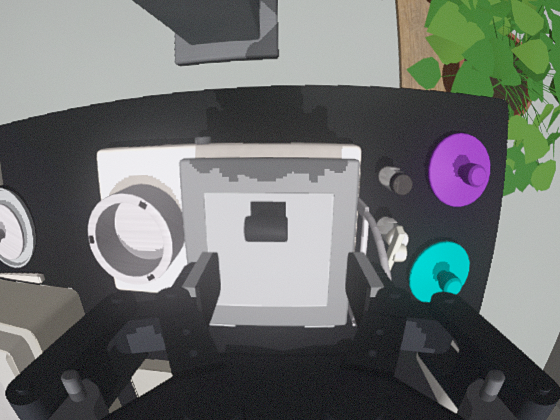

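```bash
python3 - <<'E'
from h import *
f=np.load("w10.npy",allow_pickle=True).item();g=f["pixels"]
crop(f,180,140,420,320,3.3,"w10c.png")
m=(g.max(-1)<70).astype(np.uint8);m[:185]=0;m[255:]=0;m[:,:225]=0;m[:,:310][:, :0]=0;m[:,310:]=0
vv,uu=np.nonzero(m);print(uu.min(),uu.max(),vv.min(),vv.max())
r=vv>222;print("ends",uu[r].min(),uu[r].max())
for u,v in((uu[r].min(),233),(uu[r].max(),233),(266,vv.max()),(266,230)): print(fray(f,u,v,138).round(1),fray(f,u,v,146).round(1))
E
```

```text
246 286 203 219Traceback (most recent call last):
  File "<stdin>", line 6, in <module>
    return umr_minimum(a, axis, None, out, keepdims, initial, where)
ValueError: zero-size array to reduction operation minimum which has no identity
```

View pics/w10c.png

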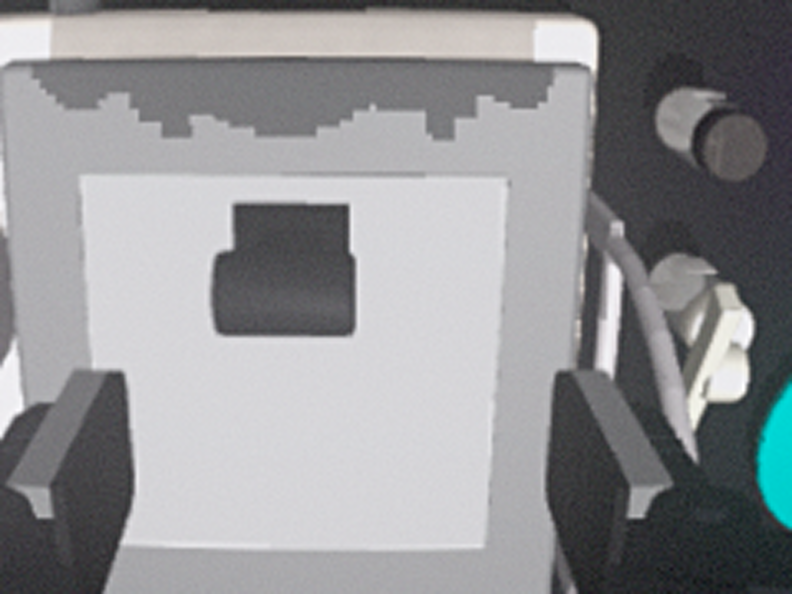

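```bash
python3 - <<'E'
from h import *
f=np.load("w10.npy",allow_pickle=True).item()
for u,v in((244.2,230),(287.6,230),(266,228.8)): print([fray(f,u,v,z).round(1) for z in(138,143)])
E
python3 go.py 468 176 170;python3 go.py 468 176 141
```

```text
[array([472.3, 156.9, 138. ]), array([470.6, 157.6, 143. ])]
[array([473.1, 189.5, 138. ]), array([471.4, 189.5, 143. ])]
[array([471.7, 173.4, 138. ]), array([470. , 173.7, 143. ])]
at [459.8 186.9 239.8] t 10.05 F [ 0.3  0.3 -1.1] w 59.9 rows [-0.33 -0.43  2.79] [-0.01  0.04 -0.  ]
at [459.8 186.9 239.8] t 10.05 F [ 0.3  0.3 -1.1] w 59.9 rows [-0.33 -0.43  3.95] [-0.01  0.04 -0.  ]
```

```bash
python3 -m creep '-0.2 -0.3 1 0 0 0;-0.39 -0.52 2.3 0 0.04 0;-0.39 -0.52 2.9 0 0.04 0;-0.39 -0.52 2.9 0 0.04 0;-0.39 -0.52 2.9 0 0.04 0' && python3 - <<'E'
from h import *
f=grab_frame("wrist");np.save("w11.npy",f,allow_pickle=True);cv2.imwrite("pics/w11.png",f["pixels"][:,:,::-1])
E
python3 go.py 469.5 173.7 134
```

```text
clock: 10.55
eef_pos: [469.9, 173.3, 168.9]
tcp_rot: [[-1.0, 0.027, 0.001], [0.027, 1.0, -0.001], [-0.002, -0.001, -1.0]]
ft_force: [-0.3, 0.3, -0.4]
gripper_width: 59.9
at [470.2 173.7 169.4] t 10.6 F [-0.2 -0.5  0.5] w 59.9 rows [0.03 0.   1.41] [ 0.    0.03 -0.01]
```

View pics/w11.png

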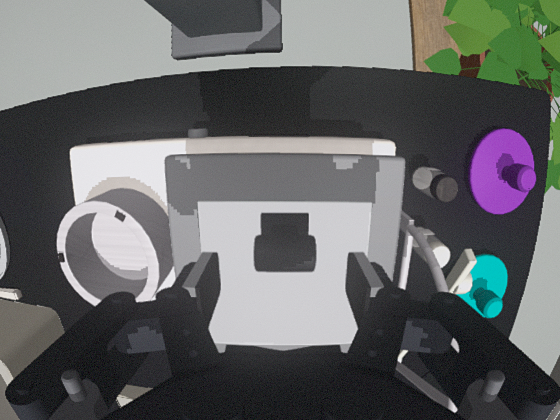

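The bar, at (284,253), is midway between the pads. Lowering.

```bash
python3 - <<'E'
from h import *
f=np.load("w11.npy",allow_pickle=True).item();print(fray(f,284.5,253,139))
E
python3 -m creep '0 0 0.6 0 0.03 0;0 0 1.2 0 0.03 0;0 0 1.4 0 0.03 0;0 0 1.4 0 0.03 0' && python3 - <<'E'
from h import *
f=grab_frame("wrist");cv2.imwrite("pics/w12.png",f["pixels"][:,:,::-1])
f=grab_frame("side");crop(f,190,150,370,285,4.2,"s12.png")
E
python3 go.py 469.5 174.5 134
```

```text
[471.0312047  173.19236351 139.        ]
clock: 11.0
eef_pos: [469.6, 173.3, 132.8]
tcp_rot: [[-1.0, 0.027, -0.002], [0.027, 1.0, -0.001], [0.002, -0.002, -1.0]]
ft_force: [0.1, -0.1, 0.0]
gripper_width: 60.0
at [470.3 173.7 134.5] t 11.1 F [-0.4 -0.5 -0.1] w 60.3 rows [0.03 0.03 0.02] [-0.   -0.   -0.01]
```

View pics/w12.png

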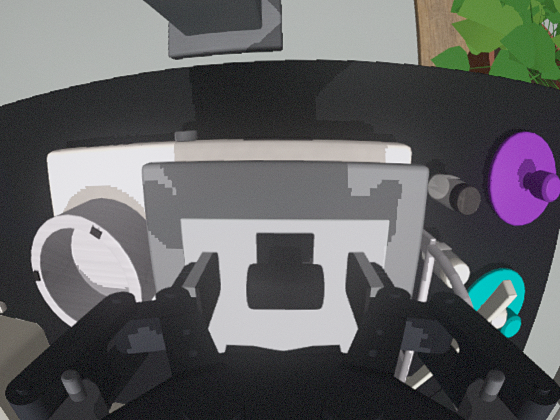

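View pics/s12.png

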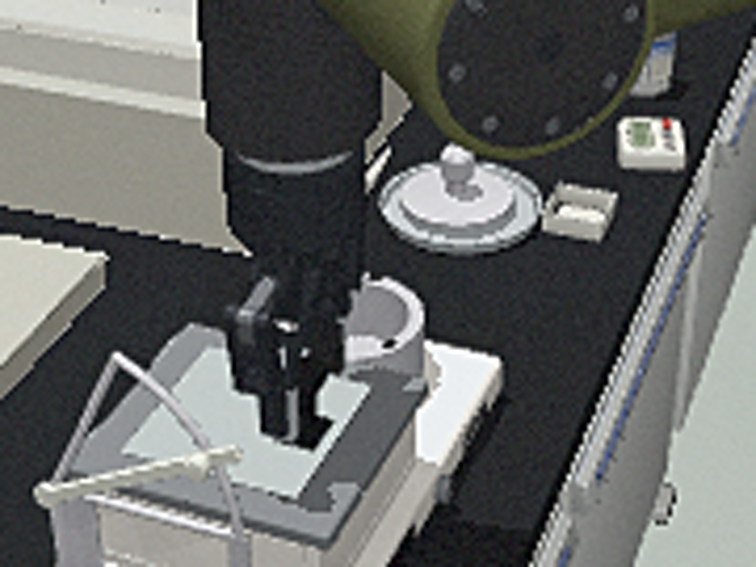

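The fingers straddle the bar ends: bar (247–323, 285), pads at 218 and 348. Closing.

```bash
python3 -m creep '0 0 0 0 0 0;0 0 0 0 0 0;0 0 0 0 0 0;0 0 0 0 0 0;0 0 0 0 0 0' 20 80 && python3 -m creep '0 0 0 0 0 0;0 0 0 0 0 0;0 0 0 0 0 0'; python3 go.py 469.5 174.5 134; python3 - <<'E'
import numpy as np
from rig import monitor
from scipy.spatial.transform import Rotation as R
p0=monitor.state()["eef_pos"]
# grasp point arc about hinge; bar at (-115, 43) rel to hinge, tool vertical
for th in (.1,.2,.3,.4,.48,.5):
    c,s=np.cos(th),np.sin(th); x=-115*c+43*s; z=115*s+43*c
    print(th,"dx(world) %.1f dz %.1f -> rows tool x %.2f z %.2f"%(x+115,z-43,-(x+115)/25,-(z-43)/25))
E
```

```text
clock: 11.6
eef_pos: [470.5, 174.2, 135.2]
tcp_rot: [[-1.0, 0.026, 0.001], [0.026, 1.0, 0.001], [-0.001, 0.001, -1.0]]
ft_force: [-3.1, 3.8, 4.7]
gripper_width: 30.5
clock: 11.9
eef_pos: [470.5, 174.2, 135.3]
tcp_rot: [[-1.0, 0.026, 0.001], [0.026, 1.0, 0.001], [-0.001, 0.001, -1.0]]
ft_force: [-2.0, 3.0, 4.5]
gripper_width: 30.5
at [470.5 174.2 135.3] t 11.9 F [-2.   3.   4.5] w 30.5 rows [0.04 0.01 0.05] [ 0.01  0.01 -0.  ]
0.1 dx(world) 4.9 dz 11.3 -> rows tool x -0.19 z -0.45
0.2 dx(world) 10.8 dz 22.0 -> rows tool x -0.43 z -0.88
0.3 dx(world) 17.8 dz 32.1 -> rows tool x -0.71 z -1.28
0.4 dx(world) 25.8 dz 41.4 -> rows tool x -1.03 z -1.66
0.48 dx(world) 32.9 dz 48.2 -> rows tool x -1.31 z -1.93
0.5 dx(world) 34.7 dz 49.9 -> rows tool x -1.39 z -1.99
```

```bash
python3 -m creep '-0.1 0 -0.27 0 0.69 0;-0.22 0 -0.54 0 1.38 0;-0.35 0 -0.8 0 2.06 0;-0.5 0 -1.05 0 2.75 0;-0.67 0 -1.29 0 3.44 0' && python3 -m creep '0 0 0 0 0 0;0 0 0 0 0 0' && python3 - <<'E'
from h import *
f=grab_frame("side");np.save("s13.npy",f,allow_pickle=True);crop(f,190,150,370,285,4.2,"s13.png")
f=grab_frame("wrist");cv2.imwrite("pics/w13.png",f["pixels"][:,:,::-1])
E
```

```text
clock: 12.4
eef_pos: [486.7, 173.7, 166.5]
tcp_rot: [[-0.954, 0.026, -0.299], [0.025, 1.0, 0.009], [0.3, 0.001, -0.954]]
ft_force: [-3.6, 1.8, -1.0]
gripper_width: 30.5
clock: 12.6
eef_pos: [486.2, 173.8, 165.8]
tcp_rot: [[-0.953, 0.026, -0.303], [0.025, 1.0, 0.008], [0.303, 0.0, -0.953]]
ft_force: [-5.3, 1.6, 2.7]
gripper_width: 30.5
```

View pics/s13.png

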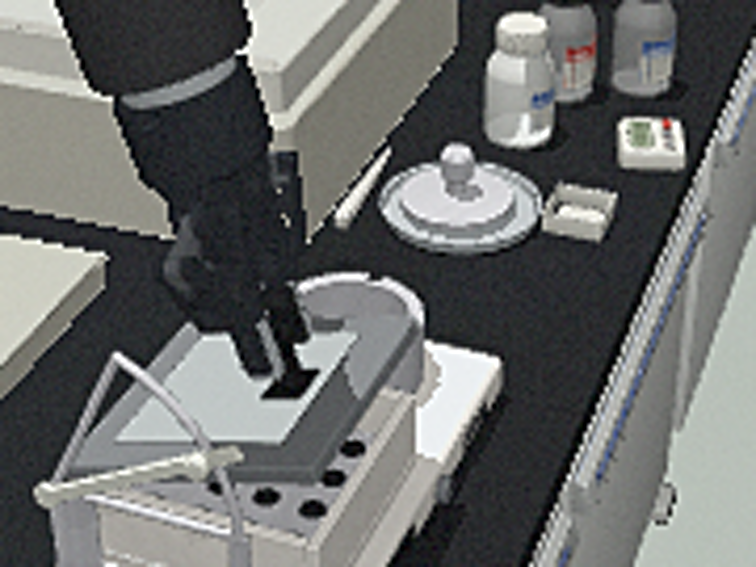

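View pics/w13.png

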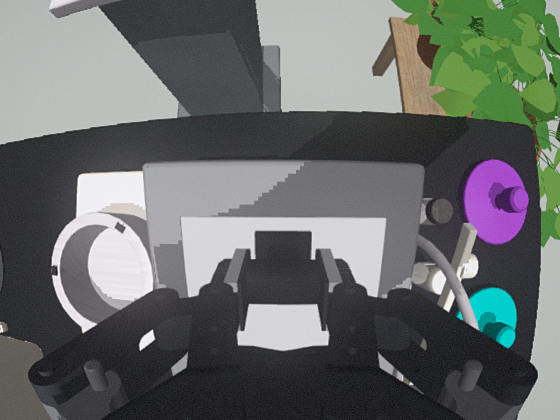

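The cover is up about 0.3 rad with the bar firmly held. Continuing.

```bash
python3 -m creep '-0.07 0 -0.22 0 0.57 0;-0.18 0 -0.45 0 1.15 0;-0.26 0 -0.63 0 1.6 0;-0.34 0 -0.78 0 2 0' && python3 -m creep '0 0 0 0 0 0;0 0 0 0 0 0' && python3 - <<'E'
from h import *
f=grab_frame("side");np.save("s14.npy",f,allow_pickle=True);crop(f,190,150,370,285,4.2,"s14.png")
f=grab_frame("scene");np.save("c14.npy",f,allow_pickle=True);crop(f,170,180,330,300,4.8,"c14.png")
s=monitor.state();R=s["tcp_rot"];print(np.arctan2(R[2,0],-R[0,0]))
for n in("s14","c14"):
    W=cloud(np.load(n+".npy",allow_pickle=True).item());x,y,z=W[...,0],W[...,1],W[...,2]
    # cover top surface plane fit via RANSAC
    m=(x>440)&(x<575)&(y>100)&(y<250)&(z>100)&(z<190);P=W[m];rng=np.random.default_rng(0);best=None;bn=0
    for _ in range(500):
        q=P[rng.choice(len(P),3,replace=False)];nn=np.cross(q[1]-q[0],q[2]-q[0]);nn/=np.linalg.norm(nn)+1e-9
        if abs(nn[1])>.15 or abs(nn[2])<.7: continue
        k=(abs((P-q[0])@nn)<2.5)
        if k.sum()>bn: bn=k.sum();best=k
    Q=P[best];c=np.linalg.lstsq(np.c_[Q[:,:2],np.ones(len(Q))],Q[:,2],rcond=None)[0];print(n,bn,len(P),"cover angle",np.arctan(-c[0]),c)
E
```

```text
clock: 13.1
eef_pos: [499.8, 173.3, 181.8]
tcp_rot: [[-0.885, 0.026, -0.465], [0.023, 1.0, 0.013], [0.465, 0.0, -0.885]]
ft_force: [-5.7, 1.1, 3.5]
gripper_width: 30.4
clock: 13.3
eef_pos: [499.7, 173.3, 181.7]
tcp_rot: [[-0.884, 0.026, -0.466], [0.023, 1.0, 0.013], [0.466, 0.0, -0.885]]
ft_force: [-4.1, 2.3, 3.0]
gripper_width: 30.6
0.48445918611588534
s14 1197 1473 cover angle 0.4450501032339998 [-4.76964662e-01  1.14235104e-02  3.81709733e+02]
c14 1643 1994 cover angle 0.4422232009039204 [-4.73499316e-01  1.61451846e-02  3.80870209e+02]
```

View pics/s14.png

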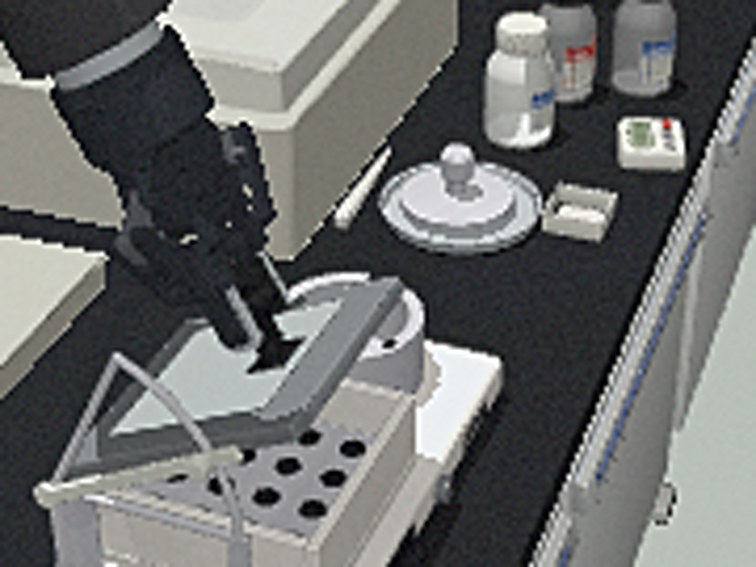

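View pics/c14.png

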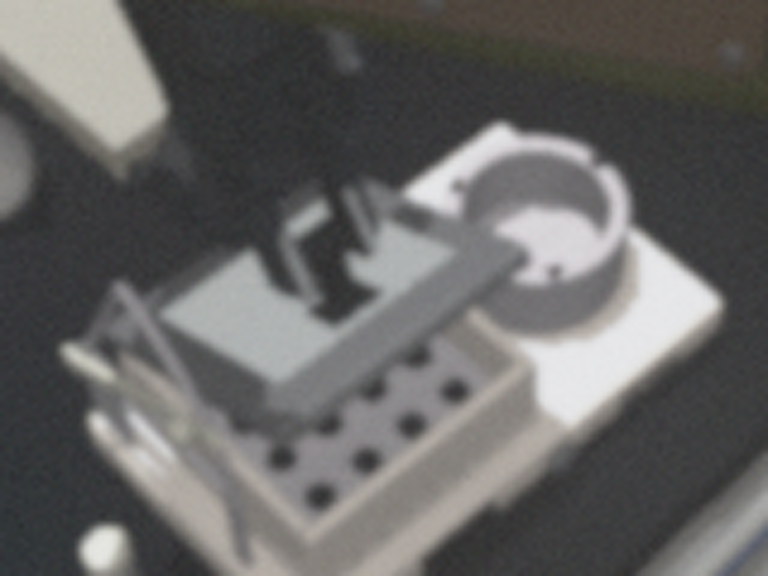

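The side crop shows the cover's left edge (95,470)–(290,425) nearly parallel to the pointer (45,492)–(238,455). The plane fits put the cover at about 0.443 rad. Next, a tighter pointer angle.

```bash
python3 - <<'E'
from h import *
def rd(f,u,v):
    a=ray(f,u,v,0);o=f["pose"][:3,3];return o,a-o
for n,(a,b) in (("side",((200,267),(247,258))),("s14",((200,267),(247,258))),("scene",((184,253.5),(215.6,271.2)))):
    f=np.load(n+".npy",allow_pickle=True).item();W=cloud(f);g=f["pixels"].astype(int)
    L=np.zeros(g.shape[:2],np.uint8);cv2.line(L,tuple(int(round(v)) for v in a),tuple(int(round(v)) for v in b),1,6)
    m=(L>0)&(g[...,0]-g[...,2]>5)&(g[...,0]>140)&(W[...,0]>440)&(W[...,1]>260)&(W[...,1]<277)
    P=W[m];vx,vy,vz,x0,y0,z0=cv2.fitLine(P.astype(np.float32),cv2.DIST_HUBER,0,.01,.01).ravel()
    print(n,m.sum(),"depth angle",np.arctan(-vz/vx).round(3),P.min(0).round(),P.max(0).round(),np.median(P,0).round(1))
    vv,uu=np.nonzero(m);q=[]
    l=cv2.fitLine(np.c_[uu,vv].astype(np.float32),cv2.DIST_HUBER,0,.01,.01).ravel()
    for u in (uu.min(),uu.max()):
        v=l[3]+(u-l[2])*l[1]/l[0]
        for yp in (264,269):
            o,d=rd(f,u,v);t=(yp-(o[1]))/d[1];q.append(o+d*t)
    for k in(0,1):
        e=q[2+k]-q[k];print("   ray plane",q[k].round(1),q[2+k].round(1),np.arctan2(e[2],-e[0]).round(3))
    # hinge-to-point angle
E
```

```text
side 163 depth angle 0.511 [463. 265.  89.] [593. 276. 165.] [526.9 270.7 129. ]
   ray plane [597.  264.   87.9] [466.2 264.  157.1] 0.487
   ray plane [593.5 269.   93. ] [463.7 269.  161.6] 0.487
s14 167 depth angle 0.507 [464. 265.  85.] [594. 277. 164.] [531.4 270.5 127.8]
   ray plane [597.  264.   87.8] [466.2 264.  157.7] 0.491
   ray plane [593.5 269.   92.9] [463.7 269.  162.3] 0.491
scene 118 depth angle 0.494 [465. 260.  95.] [593. 275. 167.] [518.2 269.9 137.2]
   ray plane [602.2 264.   86.7] [474.4 264.  143.8] 0.42
   ray plane [591.5 269.  102.9] [466.1 269.  158.9] 0.42
```

Pointer estimates are 0.49–0.51 rad, so the cover needs to rise about 0.05 more.

```bash
python3 -m creep '-0.04 0 -0.12 0 0.3 0;-0.08 0 -0.25 0 0.6 0;-0.08 0 -0.25 0 0.6 0' && python3 -m creep '0 0 0 0 0 0;0 0 0 0 0 0;0 0 0 0 0 0' && python3 - <<'E'
from h import *
f=grab_frame("side");np.save("s15.npy",f,allow_pickle=True);crop(f,190,150,370,285,4.2,"s15.png")
f=grab_frame("scene");np.save("c15.npy",f,allow_pickle=True)
s=monitor.state();R=s["tcp_rot"];print(np.arctan2(R[2,0],-R[0,0]),s["ft_force"],s["eef_pos"])
for n in("s15","c15"):
    W=cloud(np.load(n+".npy",allow_pickle=True).item());x,y,z=W[...,0],W[...,1],W[...,2]
    m=(x>440)&(x<575)&(y>100)&(y<250)&(z>100)&(z<200);P=W[m];rng=np.random.default_rng(0);best=None;bn=0
    for _ in range(500):
        q=P[rng.choice(len(P),3,replace=False)];nn=np.cross(q[1]-q[0],q[2]-q[0]);nn/=np.linalg.norm(nn)+1e-9
        if abs(nn[1])>.15 or abs(nn[2])<.7: continue
        k=(abs((P-q[0])@nn)<2.5)
        if k.sum()>bn: bn=k.sum();best=k
    Q=P[best];c=np.linalg.lstsq(np.c_[Q[:,:2],np.ones(len(Q))],Q[:,2],rcond=None)[0];print(n,bn,"cover",np.arctan(-c[0]))
E
```

```text
clock: 13.7
eef_pos: [504.3, 173.1, 186.1]
tcp_rot: [[-0.858, 0.026, -0.513], [0.022, 1.0, 0.014], [0.513, 0.0, -0.858]]
ft_force: [-3.4, 0.6, 4.3]
gripper_width: 30.7
clock: 14.0
eef_pos: [504.3, 173.1, 186.0]
tcp_rot: [[-0.858, 0.026, -0.512], [0.022, 1.0, 0.014], [0.512, 0.0, -0.859]]
ft_force: [-2.7, 1.2, 1.2]
gripper_width: 30.7
0.5382286682330235 [-3.34958485  1.2036002   3.01557303] [504.25048754 173.12965374 186.04939292]
s15 1123 cover 0.49466372772903866
c15 1556 cover 0.4918438293694237
```

View pics/s15.png

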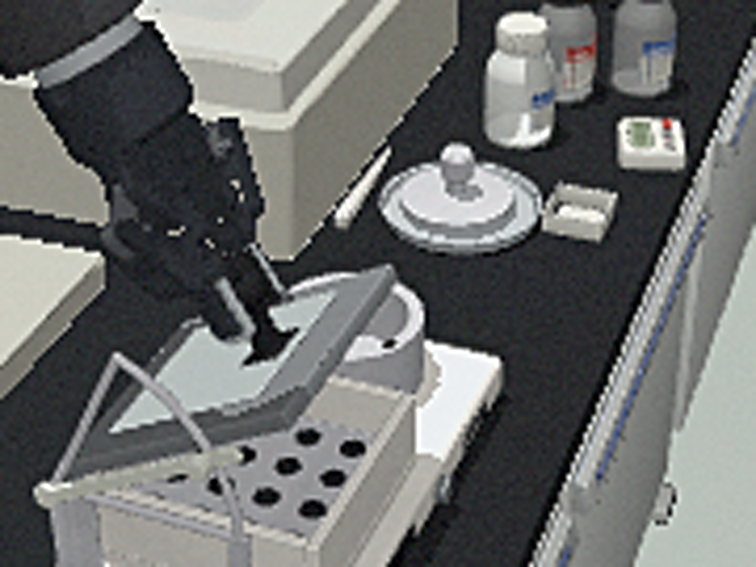

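```bash
python3 - <<'E'
from h import *
f=np.load("s15.npy",allow_pickle=True).item()
y=np.radians(-1.5);ux=np.array([np.cos(y),np.sin(y),0])
H=np.array([582.5,0,95])
def pt(yy,r,th,off=0): # r in front of hinge along cover, off normal
    return np.array([582.5+.026*(yy-175),yy,95])-ux*(r*np.cos(th)-off*np.sin(th)*1)+np.array([0,0,r*np.sin(th)+off*np.cos(th)])
for th in(.42,.44,.46,.48,.5,.52):
    a,b=[np.array(proj(f,pt(268,r,th))) for r in(0,140)]
    c,d=[np.array(proj(f,pt(252,r,th,0))) for r in(0,158)]
    k=lambda p:((p-[190,150])*4.2).round(0)
    print(th,"pointer",k(a),k(b),((b-a)[1]/(b-a)[0]).round(3),"edge",k(c),k(d),((d-c)[1]/(d-c)[0]).round(3))
im=f["pixels"][200:285,190:285,::-1];cv2.imwrite("pics/s15b.png",cv2.resize(im,None,fx=7,fy=7,interpolation=cv2.INTER_CUBIC))
f=np.load("c15.npy",allow_pickle=True).item();im=f["pixels"][225:300,175:260,::-1];cv2.imwrite("pics/c15b.png",cv2.resize(im,None,fx=7,fy=7,interpolation=cv2.INTER_CUBIC))
E
```

```text
0.42 pointer [ 48. 496.] [250. 471.] -0.126 edge [ 62. 479.] [291. 449.] -0.132
0.44 pointer [ 48. 496.] [248. 466.] -0.149 edge [ 62. 479.] [289. 444.] -0.155
0.46 pointer [ 48. 496.] [245. 462.] -0.173 edge [ 62. 479.] [286. 439.] -0.179
0.48 pointer [ 48. 496.] [243. 458.] -0.197 edge [ 62. 479.] [283. 434.] -0.203
0.5 pointer [ 48. 496.] [240. 453.] -0.222 edge [ 62. 479.] [281. 429.] -0.228
0.52 pointer [ 48. 496.] [238. 449.] -0.247 edge [ 62. 479.] [278. 424.] -0.254
```

View pics/s15b.png

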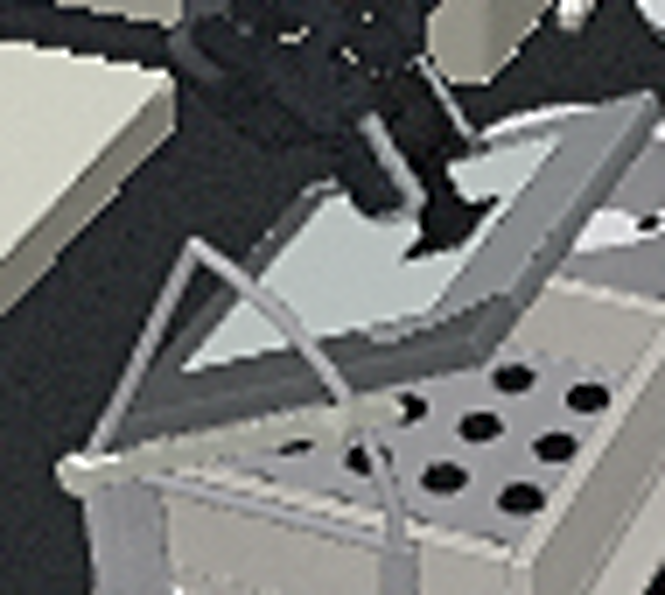

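View pics/c15b.png

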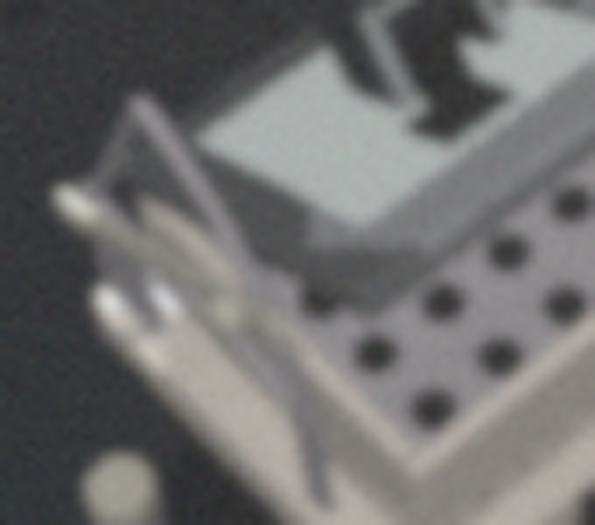

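In the 7x side crop the pointer runs (75,475)→(400,408), which is 0.487 rad. The cover's lower edge runs (330,396)→(485,363), about 0.49 rad, and the plane fits give 0.493 rad, so they are in line. Hold and make a final check.

```bash
python3 -m creep '0 0 0 0 0 0;0 0 0 0 0 0;0 0 0 0 0 0;0 0 0 0 0 0;0 0 0 0 0 0' && python3 - <<'E'
from h import *
s=monitor.state();print(s["eef_pos"].round(2),abs(s["joint_vel"]).max().round(3),s["gripper_width"],s["ft_force"].round(1))
f=grab_frame("side");crop(f,180,120,380,290,3.8,"s16.png");W=cloud(f)
x,y,z=W[...,0],W[...,1],W[...,2];m=(np.hypot(x-511,y+250)<60)&(z>38)&(z<70);P=W[m];print("knob",np.median(P,0).round(1),len(P),"z95",np.percentile(P[:,2],95).round(1))
E
```

```text
clock: 14.6
eef_pos: [504.2, 173.1, 186.0]
tcp_rot: [[-0.858, 0.026, -0.512], [0.022, 1.0, 0.014], [0.513, 0.0, -0.859]]
ft_force: [-3.5, 1.9, 1.8]
gripper_width: 30.6
[504.24 173.12 186.03] 0.079 30.64483648610614 [-3.5  1.9  1.8]
knob [ 511.  -241.3   51.7] 58 z95 58.7
```

View pics/s16.png

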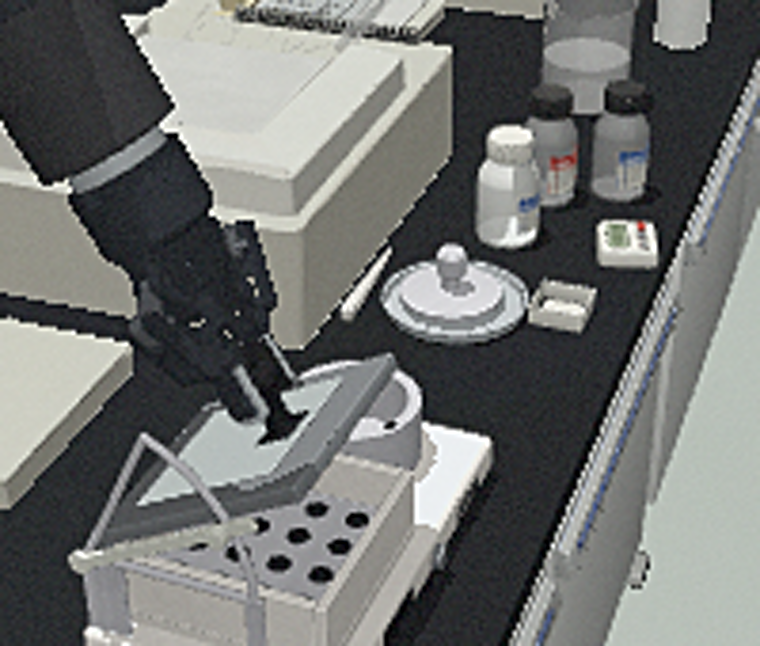

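The arm is still, the cover is held in line, the lid (452,285) is flat in the tray and everything else is in place. The knob top reads 58.7 mm where 58 is expected. Handing in.

```bash
python3 -c "
from rig import workorder
print(workorder.sign_off())"
```

```text
the job is handed in; nothing more can be done
None
```

The aluminium lid is in the round tray, knob up and let go. The sprung cover is raised to the pointer, and I handed the job in at about 14.7 s with the fingers still gripping it. `sign_off()` gave no verdict.

**Lid**
- It looks centred in the tray, and the TCP was at (512, -250) mm when I let go, against a tray centre of (511.7, -251.2).
- The knob top reads 58.7 mm high, where 58 is expected.
- The last side-camera depth reading put the knob at y = -241 mm, about 9 mm off. I took this as bias because that camera sees only the near side of the knob. It is still inside the 20 mm limit.

**Cover**
- The cover measures 0.492 to 0.495 rad.
- The pointer estimates from the side camera run from 0.48 to 0.51, and the cover's edge looks parallel to it.
- One scene-camera reading of the pointer gave 0.42. I discarded it because that image is blurred and seen end-on. It would put the cover 0.07 rad off, just inside the 0.08 limit.
- The bar is held by its flat ends with an 80 N grip (opening 30.6 mm), and the arm was still.

**Surroundings**
- In the last side picture the tray area and pointer look unchanged. I did not measure the bystanders' positions, and the two vials left of the warmer are outside that crop. The last wrist pictures show them standing.

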